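# Open the red-lidded rub canister for refilling

### The job

The metal rub canister with the red lid needs refilling. Take its red lid by the grip bar, unscrew it anticlockwise until the thread lets go, lift it off, and set it down, not dropped, right way up and wholly on the round cork trivet. Leave the blue lid alone, screwed on its canister.

Things in the scene. Friction and masses are not known exactly. Their poses are not given: they have to be found in the camera images.
- red_lid_grip (a point): Red plastic screw lid, 0.1 kg: round cap 66 mm across, 22 mm high, with an upright grip bar 52 mm long, 14 thick, 32 high. This point is on the lid's axis in the bar: 22 mm above the cap's flat top, 10 below the bar's top, 44 above the lid's lower rim. x along the bar, z up. Turned anticlockwise from above (+z) by 50 to 70 degrees it is free, and stays free to 115; about 80 in one grasp is good.
- blue_lid_grip (a point): The same point and axes of the blue lid, equal in shape, screwed on the other, equal canister: not to be opened.
- canister_red_mark (a point): White dot, 10 mm, on the side of the steel canister under the red lid, 40 mm from its axis, 70 mm up; x points out from the axis, z up. Canister fixed, 80 mm across, neck rim 118 mm high. With the lid tight the bar's x axis lies within 8 degrees of the dot's x. The lid need not rise as it turns, has 1 to 3 mm of play upward until free and a stop clockwise. Free, 30 mm straight up clears it.
- trivet: Round cork trivet, 160 mm across, 10 mm thick, fixed to the table. Origin at the centre of its underside, so its top is at z = 10 mm; a lid standing on it has its grip point at z = 54 mm.
Mind the look-alikes: they are no part of the job. There is more than one size of the part that bears red_lid_grip; the job needs the largest.

How it is judged:
By the outcome, as a careful person would: the job done as asked, in the order asked, and still so for the second after the job is handed in, with the robot touching nothing.
It also fails if it takes over 38 s, if anything falls off the work surface, if the arm or the gripper's body presses on something with over 40 N, if the wrist force passes 120 N, or if a joint passes its speed limit or range.

### The arm

A 6-joint arm with a two-finger parallel gripper is mounted at the origin on a cart in front of the work surface, level with it; the furniture and walls round the work are solid. World frame = base frame: x ahead of the robot, y to its left, z up, the work surface at z = 0. Lengths are in mm, angles in rad, forces in N, time in s.
With the tool pointing down it reaches from about 275 to 1000 mm from the base axis. Payload 8.4 kg.
Tool frame: the origin (TCP) lies between the finger pads; the fingertips stand 22 mm ahead of it and the grasp point (between the pads) lies 3 mm ahead of it; z points along the fingers, y is the line along which they close (so a half turn about z gives the same grasp; the last joint's range is limited). The gripper opens to 85 mm and grips with 20 to 120 N. Pads are 22 mm wide; open, the fingers measure 114 mm over their backs; the gripper's body (76 mm by 85 mm) begins 54 mm behind the grasp point. The pads swing forward as they close: fully open they stand 13 mm farther back than shut.
Start: joints at [-1.106, 0.353, 1.633, -0, 1.155, -0.002], TCP at [281.268, -558.136, 253.281] pointing down, gripper open.
Joint ranges: [-2.63, 2.63], [-0.92, 2.1], [0.06, 2.66], [-1.3, 4.44], [0, 2.69], [-3.02, 3.02]. Speed limits (rad/s): [2.22, 2.22, 2.79, 3.14, 3.14, 3.14].

### API

Orientations are given as [roll, pitch, yaw] about the fixed x, y, z axes, in that order (R = Rz(yaw) Ry(pitch) Rx(roll)).
In Python, from rig import r, grab_frame gives the robot as it stands.
- The arm moves only by the shell command python3 -m inch 'ROWS' [FORCE]. ROWS is JSON, a list of rows, each a list of 7 numbers: the turn, a rotation vector about the tool's x, y, z as a fraction of full scale, then the shift along the tool's x, y, z as a fraction of full scale, then the closure, from 0 (fully open) to 1 (shut). In form: [[rx, ry, rz, dx, dy, dz, fingers], ...]. A call has 1 to 8 rows; each row shifts and turns the commanded pose from where the row before left it, along the tool's axes as they then stand; what a row does not reach is not made up. Full scale, the value 1, is 2.5 cm for a shift and pi rad for a turn. A row lasts 1/12 s, in which the tool goes at most 41.7 mm and 7.16 degrees, less where a joint would pass 70% of its speed; a pose out of reach is approached as far as the arm can. A call with a number of a shift or a turn outside -1 to 1 is refused whole. A call with a gripper value outside its range is refused whole. The fingers move at their own pace and stop on an object; FORCE is the grip in N (left out, the last holds). Time passes only in rows, so rows that do not move let the fingers close. It gives the time, the measured TCP pose, the force, the opening and the grip force at its end, in the units of the state.
- r.sense(): the state, without advancing time (a new reading comes with each control period).
- grab_frame(name): name is "scene" or "top" or "wrist"; returns a dict with "pixels" (420x560x3 uint8, red, green, blue), "z_map" (420x560 float32, mm along the optical axis (not along the pixel's ray), 0 where there is no reading), "vertical_fov" (degrees; the focal length in pixels is half the picture's height over the tangent of half this angle, whatever the lens; pixels are square), "cx", "cy" (the principal point, pixels), "cam_to_world" (4x4, takes a point from camera to world coordinates). Camera axes: x right, y down, z forward; pixel columns grow to the right and rows downward; lengths in mm; the calibration is good to about 2 mm. A picture is of the moment at which its call begins.
- r.sign_off(): hands the job in; it is judged then, once.
The state is a dict: "clock": time; "qpos": joint angles; "qvel": joint speeds; "joint_efforts": joint torques, N m; "eef_pos": TCP position; "tcp_rot": TCP orientation; "contact_force": force on the tool from outside, world axes, zero at the start; "wrist_torque": the same for the moment, N m; "opening": opening from 0.0 (shut) to 1.0 (fully open); "grasp_force": force on a finger pad.
Only numpy, scipy, OpenCV 4.12 (cv2) and the standard library are available. Lean on these libraries where they do the work, as an engineer would, in place of code of your own. Each camera call takes 0.05 s, during which the arm holds its last target. There are 200 camera calls.

## Working session

There is one attempt and no reset: what is moved stays moved. The work goes in short steps, Python scripts to look and compute and a shell command to move; the robot and the scene stay as the last step left them, time stands still between calls to the robot, and variables do not carry over. Pictures are saved under pics/ and viewed, at most 10 in all, crops included, and the job is handed in when it is done.

```bash
mkdir -p pics; ls; cat > h.py <<'E'
import numpy as np, cv2
from rig import r, grab_frame
def cloud(f):
    z=f["z_map"]; H,W=z.shape
    fl=H/2/np.tan(np.radians(f["vertical_fov"])/2)
    v,u=np.mgrid[:H,:W]
    p=np.stack([(u-f["cx"])/fl*z,(v-f["cy"])/fl*z,z,np.ones_like(z)],-1)
    w=p@np.array(f["cam_to_world"]).T
    w=w[...,:3]; w[z==0]=np.nan
    return w
def grab(n,tag):
    f=grab_frame(n); np.savez(f"{tag}.npz",**f)
    cv2.imwrite(f"pics/{tag}.png",f["pixels"][...,::-1]); return f
E
python3 - <<'E'
from h import *
a=grab("scene","scene0");b=grab("top","top0")
cv2.imwrite("pics/both0.png",np.hstack([cv2.resize(x["pixels"],(400,300)) for x in (a,b)])[...,::-1])
for x in (a,b): print(np.round(x["cam_to_world"],3).tolist(),x["vertical_fov"],x["cx"],x["cy"])
print(r.sense())
E
```

```text
pics
[[-0.884, -0.353, 0.307, 213.902], [-0.468, 0.665, -0.581, 623.36], [0.001, -0.658, -0.753, 876.66], [0.0, 0.0, 0.0, 1.0]] 46.72220124554053 276.638119664089 203.847363488283
[[-0.004, -0.993, 0.118, 362.859], [-1.0, 0.002, -0.019, 47.078], [0.019, -0.118, -0.993, 1354.419], [0.0, 0.0, 0.0, 1.0]] 46.21899655757371 274.32133303523256 219.14238254760124
{'clock': 0.1, 'qpos': array([-1.10634770e+00,  3.53579270e-01,  1.63406195e+00,  1.52361150e-06,
        1.15520803e+00, -2.37294075e-03]), 'qvel': array([-0.00142848, -0.00186891, -0.00237632, -0.00065392,  0.0007903 ,
       -0.00131022]), 'joint_efforts': array([ 1.31086745e-04, -6.06355762e+01, -3.42821360e+01,  3.61680247e-05,
        3.93782029e-03,  3.55304769e-05]), 'eef_pos': array([ 281.11597613, -557.7581208 ,  252.63556668]), 'tcp_rot': array([-3.14033607e+00, -4.37496227e-06,  4.66820950e-01]), 'contact_force': array([-0.81538652,  0.30117284,  0.80362062]), 'wrist_torque': array([-0.01909598,  0.02395426,  0.01646271]), 'grasp_force': 0.0, 'opening': 0.9983204944011271}
```

View pics/top0.png

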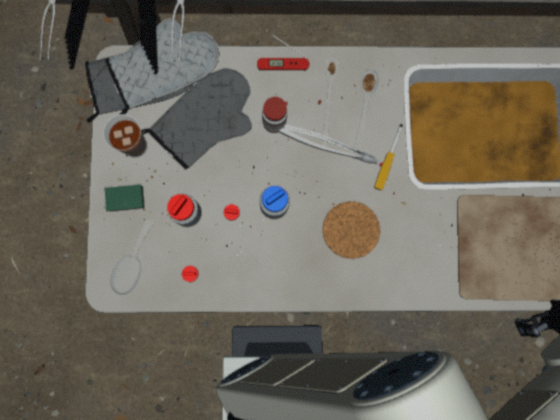

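View pics/scene0.png

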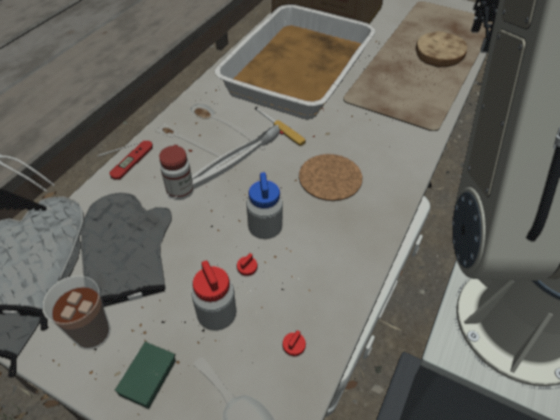

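The top view shows the red-lidded canister at (182,208), the blue one at (274,200), the trivet at (352,230), and small loose red lids at (232,212) and (190,273). In the scene view the red lid is at (211,283).

```bash
cat > m.py <<'E'
from h import *
def an(P,name):
    P=P[~np.isnan(P).any(1)]
    bar=P[(P[:,2]>156)]; cap=P[(P[:,2]>130)&(P[:,2]<148)]
    for n,Q in(("bar",bar),("cap",cap)):
        if len(Q)<8: print(name,n,len(Q));continue
        (c,s,a)=cv2.minAreaRect(Q[:,:2].astype(np.float32)); e=cv2.minEnclosingCircle(Q[:,:2].astype(np.float32))
        d=np.linalg.svd(Q[:,:2]-Q[:,:2].mean(0),full_matrices=False)[2][0]
        print(name,n,len(Q),"rect",np.round(c,1),np.round(s,1),"circ",np.round(e[0],1),round(e[1],1),"ang",np.degrees(np.arctan2(d[1],d[0])).round(1),"z",np.round(np.percentile(Q[:,2],[5,50,95]),1))
if __name__=="__main__":
  for n in("top0","scene0"):
    f=np.load(n+".npz"); w=cloud(f); h=cv2.cvtColor(f["pixels"],cv2.COLOR_RGB2HSV)
    red=((h[...,0]<8)|(h[...,0]>172))&(h[...,1]>150)&(h[...,2]>60)&(w[...,2]>110)
    blue=(abs(h[...,0].astype(int)-110)<12)&(h[...,1]>130)&(w[...,2]>110)
    for nm,m in(("red",red),("blue",blue)):
        k,l,s,c=cv2.connectedComponentsWithStats(m.astype(np.uint8))
        for i in range(1,k):
            if s[i,4]>60: print(n,nm,s[i].tolist()); an(w[l==i],n+nm)
    cork=(h[...,0]>5)&(h[...,0]<22)&(h[...,1]>70)&(w[...,2]>3)&(w[...,2]<25)
    k,l,s,c=cv2.connectedComponentsWithStats(cork.astype(np.uint8))
    for i in range(1,k):
        if s[i,4]>800:
            Q=w[l==i]; print("cork",s[i].tolist(),cv2.minEnclosingCircle(Q[:,:2].astype(np.float32)),Q.mean(0))
  f=np.load("scene0.npz"); w=cloud(f); h=cv2.cvtColor(f["pixels"],cv2.COLOR_RGB2HSV)
  c=f["pixels"][240:340,160:270]; cv2.imwrite("pics/crop0.png",cv2.resize(c,None,fx=5,fy=5,interpolation=2)[...,::-1])
E
python3 m.py
```

```text
top0 red [264, 98, 22, 22, 367]
top0red bar 0
top0red cap 3
top0 red [168, 194, 26, 26, 511]
top0red bar 35 rect [540.4 261. ] [10.9 48.8] circ [540.2 260.8] 25.0 ang 146.0 z [156.1 157.5 159.9]
top0red cap 33 rect [534.7 252.3] [18.7 48.9] circ [534.  252.7] 25.4 ang 147.1 z [131.3 138.1 146.7]
top0 blue [262, 186, 26, 26, 514]
top0blue bar 32 rect [561.6  22.4] [11.  42.6] circ [560.5  21.6] 21.6 ang 127.7 z [156.2 157.  159.3]
top0blue cap 21 rect [561.1  22.4] [14.5 50.1] circ [559.9  21.4] 25.5 ang 124.3 z [132.5 137.1 147.9]
cork [458, 197, 102, 97, 2975] ((456.5946044921875, -619.4646606445312), 178.1501922607422) [ 480.96701906 -612.93800449   11.72812553]
cork [323, 202, 57, 57, 2543] ((493.5530090332031, -190.59173583984375), 79.5641098022461) [ 492.92955101 -189.84518432   11.55975564]
scene0 red [193, 261, 36, 40, 962]
scene0red bar 30 rect [541.2 262. ] [ 7.8 43.3] circ [541.1 262. ] 21.8 ang 143.7 z [156.1 156.7 157.8]
scene0red cap 70 rect [541.9 267.5] [13.2 47. ] circ [541.3 265.2] 23.7 ang 156.4 z [130.9 139.2 146.6]
scene0 blue [249, 173, 30, 34, 645]
scene0blue bar 25 rect [562.3  24.5] [ 8.2 43.4] circ [564.1  25.5] 21.7 ang 121.4 z [156.1 156.4 157.8]
scene0blue cap 46 rect [560.3  34.8] [10.9 31.8] circ [559.3  33. ] 16.1 ang 144.5 z [130.4 140.7 146.4]
cork [299, 154, 63, 46, 2263] ((493.1881103515625, -189.6101531982422), 79.43728637695312) [ 491.44474682 -185.84582355   11.49020762]
```

View pics/crop0.png

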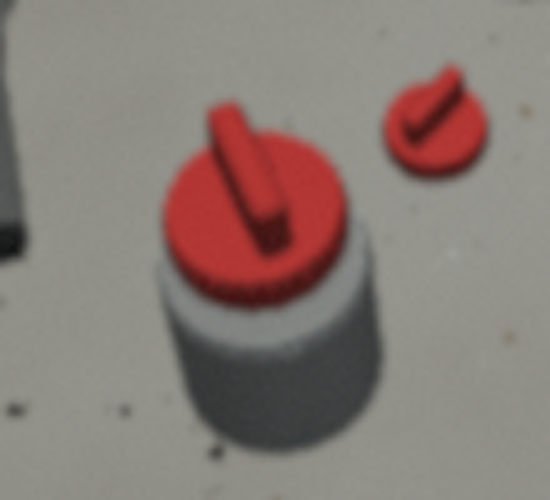

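The crop shows the large red lid on its steel canister, with its bar upright, and a small red lid loose beside it. The dot is out of view on the far side. Both views agree: bar at (541, 261), direction about 145°, top at z of about 158; trivet at (493, -190). I'll turn in place, then travel above the lid.

```bash
python3 -m inch '[[0,0,-0.039,0,0,0,0],[0,0,-0.039,0,0,0,0],[0,0,-0.039,0,0,0,0],[0,0,-0.039,0,0,0,0],[0,0,-0.039,0,0,0,0],[0,0,-0.039,0,0,0,0],[0,0,-0.039,0,0,0,0],[0,0,-0.039,0,0,0,0]]' 60
python3 -m inch '[[0,0,-0.039,0,0,0,0],[0,0,-0.039,0,0,0,0],[0,0,-0.039,0,0,0,0],[0,0,-0.039,0,0,0,0],[0,0,-0.039,0,0,0,0],[0,0,-0.039,0,0,0,0],[0,0,-0.039,0,0,0,0],[0,0,-0.039,0,0,0,0]]'
python3 -m inch '[[0,0,-0.036,0,0,0,0],[0,0,0,0.3,1,0,0],[0,0,0,0.3,1,0,0],[0,0,0,0.3,1,0,0],[0,0,0,0.3,1,0,0],[0,0,0,0.3,1,0,0],[0,0,0,0.3,1,0,0],[0,0,0,0.3,1,0,0]]'
```

```text
clock: 0.77
eef_pos: [281.1, -557.9, 252.8]
tcp_rot: [-3.141, -0.001, 1.453]
contact_force: [-0.0, -0.2, -0.3]
opening: 1.002
grasp_force: 0.0
clock: 1.43
eef_pos: [281.2, -557.9, 252.8]
tcp_rot: [3.141, -0.001, 2.433]
contact_force: [0.3, 0.6, 0.5]
opening: 1.0
grasp_force: 0.0
clock: 2.1
eef_pos: [337.0, -382.8, 253.0]
tcp_rot: [3.141, -0.001, 2.54]
contact_force: [1.0, -0.3, 0.3]
opening: 0.998
grasp_force: 0.0
```

```bash
python3 -m inch '[[0,0,0,0.3,1,0,0],[0,0,0,0.3,1,0,0],[0,0,0,0.3,1,0,0],[0,0,0,0.3,1,0,0],[0,0,0,0.3,1,0,0],[0,0,0,0.3,1,0,0],[0,0,0,0.3,1,0,0],[0,0,0,0.3,1,0,0]]' >/dev/null
python3 -m inch '[[0,0,0,0.3,1,0,0],[0,0,0,0.3,1,0,0],[0,0,0,0.3,1,0,0],[0,0,0,0.3,1,0,0],[0,0,0,0.3,1,0,0],[0,0,0,0.3,1,0,0],[0,0,0,0.3,1,0,0],[0,0,0,0.3,1,0,0]]'>/dev/null
python3 -m inch '[[0,0,0,0.3,1,0,0],[0,0,0,0.3,1,0,0],[0,0,0,0.3,1,0,0],[0,0,0,0.3,1,0,0],[0,0,0,0.3,1,0,0],[0,0,0,0.3,1,0,0],[0,0,0,0.3,1,0,0],[0,0,0,0.3,1,0,0]]'
python3 -m inch '[[0,0,0,0.3,1,0,0],[0,0,0,0.3,0.8,0,0],[0,0,0,0,0,0,0]]'
python3 - <<'E'
from m import *
f=grab("wrist","w1"); w=cloud(f); h=cv2.cvtColor(f["pixels"],cv2.COLOR_RGB2HSV)
red=((h[...,0]<8)|(h[...,0]>172))&(h[...,1]>150)&(h[...,2]>50)
P=w[red&(w[...,2]>100)&(np.hypot(w[...,0]-541,w[...,1]-261)<60)]; print(len(P))
top=P[P[:,2]>154]; cap=P[(P[:,2]<132)&(P[:,2]>112)]
print("top",len(top),cv2.minAreaRect(top[:,:2].astype(np.float32)),np.percentile(top[:,2],[5,50,95]))
if len(cap)>5: print("cap",len(cap),cv2.minEnclosingCircle(cap[:,:2].astype(np.float32)),np.percentile(cap[:,2],[5,50,95]))
E
```

```text
clock: 4.1
eef_pos: [528.0, 213.7, 252.9]
tcp_rot: [-3.141, -0.0, 2.54]
contact_force: [0.3, 0.1, -0.3]
opening: 0.997
grasp_force: 0.0
clock: 4.35
eef_pos: [541.8, 261.4, 252.8]
tcp_rot: [3.14, -0.0, 2.542]
contact_force: [-1.5, -0.6, 0.1]
opening: 1.0
grasp_force: 0.0
6404
top 903 ((539.9647216796875, 260.0235900878906), (11.692489624023438, 48.55351638793945), 53.94371795654297) [154.07971648 154.6832722  155.74068993]
cap 4687 ((540.4072265625, 259.86590576171875), 34.12681579589844) [120.60598684 122.6067389  123.74720614]
```

View pics/w1.png

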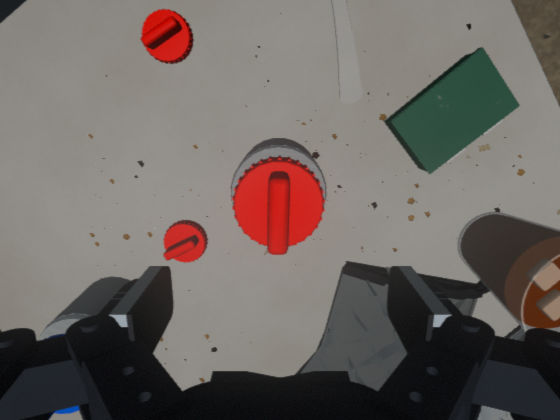

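The wrist view shows the big lid at (279,203) with its bar in line with the tool's x axis and the small lids clear of it. It measures centre (540.2, 260.2), radius 34, bar top at 155-157, cap top at 123. I'll descend 102 mm and close.

```bash
python3 -m inch '[[0,0,0,0.03,-0.07,0.9,0],[0,0,0,0,0,0.9,0],[0,0,0,0,0,0.9,0],[0,0,0,0,0,0.7,0],[0,0,0,0,0,0.4,0],[0,0,0,0,0,0.28,0],[0,0,0,0,0,0,0]]' 60
python3 -m inch '[[0,0,0,0,0,0,1],[0,0,0,0,0,0,1],[0,0,0,0,0,0,1],[0,0,0,0,0,0,1],[0,0,0,0,0,0,1],[0,0,0,0,0,0,1],[0,0,0,0,0,0,1],[0,0,0,0,0,0,1]]' 60
```

```text
clock: 4.98
eef_pos: [538.8, 256.2, 150.2]
tcp_rot: [-3.14, -0.001, 2.54]
contact_force: [-0.2, -0.2, -0.3]
opening: 1.001
grasp_force: 0.0
clock: 5.65
eef_pos: [540.5, 258.3, 152.2]
tcp_rot: [3.138, 0.001, 2.54]
contact_force: [0.8, 4.9, 2.3]
opening: 0.147
grasp_force: 61.3
```

```bash
python3 -m inch '[[0,0,0,0,0.1,0,1],[0,0,0,0,0,0,1]]' 80
python3 -m inch '[[0,0,-0.02,0,0,0,1],[0,0,-0.025,0,0,0,1],[0,0,-0.028,0,0,0,1],[0,0,-0.028,0,0,0,1],[0,0,-0.028,0,0,0,1],[0,0,-0.028,0,0,0,1],[0,0,0,0,0,0,1]]'
python3 -c "
from rig import r;s=r.sense();print(s['wrist_torque'],s['qpos'])"
```

```text
clock: 5.82
eef_pos: [540.8, 259.0, 152.1]
tcp_rot: [-3.141, 0.0, 2.541]
contact_force: [-2.9, -0.9, 9.2]
opening: 0.148
grasp_force: 81.7
clock: 6.4
eef_pos: [541.2, 259.5, 152.2]
tcp_rot: [3.141, 0.001, 3.039]
contact_force: [-1.0, 0.7, 6.5]
opening: 0.145
grasp_force: 81.3
[0.1838094  0.21233891 0.08564666] [ 4.44482907e-01  4.26159207e-01  1.77437186e+00  3.56105431e-04
  9.40012234e-01 -1.02393067e+00]
```

```bash
python3 -m inch '[[0,0,-0.028,0,0,0,1],[0,0,-0.028,0,0,0,1],[0,0,-0.028,0,0,0,1],[0,0,-0.028,0,0,0,1],[0,0,-0.028,0,0,0,1],[0,0,-0.028,0,0,0,1],[0,0,-0.028,0,0,0,1],[0,0,-0.028,0,0,0,1]]'
python3 -m inch '[[0,0,-0.028,0,0,0,1],[0,0,-0.028,0,0,0,1],[0,0,-0.015,0,0,0,1],[0,0,0,0,0,0,1]]'
python3 - <<'E'
from rig import r
import cv2;s=r.sense();print(s['wrist_torque'],s['qpos'][5])
from h import grab
grab("wrist","w2")
E
```

```text
clock: 7.07
eef_pos: [541.8, 260.5, 152.3]
tcp_rot: [3.141, 0.003, -2.542]
contact_force: [-0.0, 6.3, 4.3]
opening: 0.142
grasp_force: 81.0
clock: 7.4
eef_pos: [541.8, 260.5, 152.3]
tcp_rot: [-3.142, 0.003, -2.32]
contact_force: [0.6, 5.7, 2.9]
opening: 0.144
grasp_force: 80.9
[ 1.0991422  -0.09375762  0.09438669] -1.948389372088036
```

View pics/w2.png

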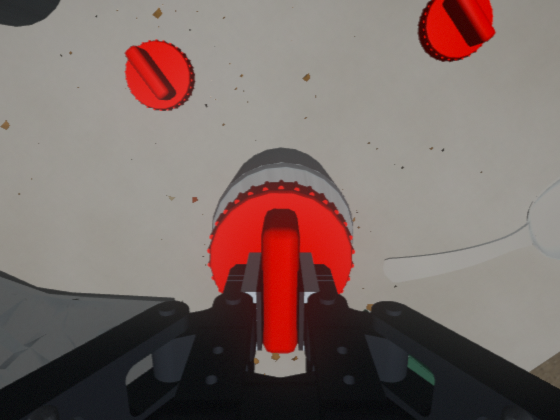

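The bar is still square in the pads at (280,280), so the lid turned with the tool by about 81°. I'll lift gently.

```bash
python3 -m inch '[[0,0,0,0,0,-0.15,1],[0,0,0,0,0,-0.15,1],[0,0,0,0,0,-0.2,1],[0,0,0,0,0,0,1]]'

```

```text
clock: 7.78
eef_pos: [542.0, 260.0, 164.8]
tcp_rot: [-3.141, 0.003, -2.323]
contact_force: [2.6, 3.0, 0.9]
opening: 0.145
grasp_force: 80.5
```

```bash
python3 -m inch '[[0,0,0,0,0,-0.4,1],[0,0,0,0,0,-0.7,1],[0,0,0,0,0,-0.9,1],[0,0,0,0,0,-0.9,1],[0,0,0,0,0,-0.6,1],[0,0,0,0,0,0,1]]'
python3 - <<'E'
from h import grab
grab("scene","s2")
E
```

```text
clock: 8.28
eef_pos: [542.0, 259.4, 254.4]
tcp_rot: [-3.14, 0.004, -2.323]
contact_force: [0.3, -0.7, -0.6]
opening: 0.144
grasp_force: 80.1
```

View pics/s2.png

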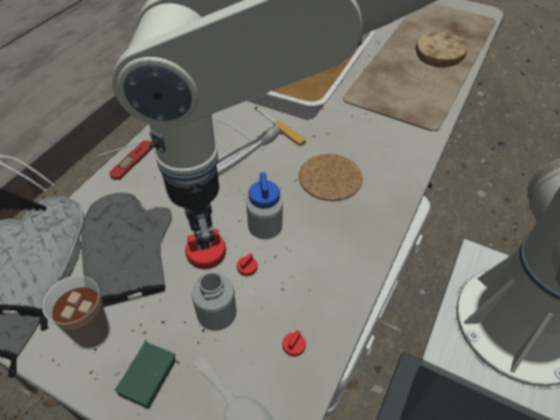

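The lid is off, held level at (207,248), and the open canister stands at (213,295). I'll carry the lid to the trivet above the blue lid's height.

```bash
python3 -m inch '[[0,0,0,0.4,-0.3,0,1],[0,0,0,0.8,-0.6,0,1],[0,0,0,0.8,-0.6,0,1],[0,0,0,0.8,-0.6,0,1],[0,0,0,0.8,-0.6,0,1],[0,0,0,0.8,-0.6,0,1],[0,0,0,0.8,-0.6,0,1],[0,0,0,0.8,-0.6,0,1]]'
python3 -m inch '[[0,0,0,0.8,-0.6,0,1],[0,0,0,0.8,-0.6,0,1],[0,0,0,0.8,-0.6,0,1],[0,0,0,0.8,-0.6,0,1],[0,0,0,0.8,-0.6,0,1],[0,0,0,0.8,-0.6,0,1],[0,0,0,0.8,-0.6,0,1],[0,0,0,0.8,-0.6,0,1]]'
python3 -m inch '[[0,0,0,0.8,-0.6,0,1],[0,0,0,0.8,-0.6,0,1],[0,0,0,0.4,-0.3,0,1],[0,0,0,0,0,0,1],[0,0,0,0,0,0,1]]'
```

```text
clock: 9.0
eef_pos: [518.8, 70.7, 249.4]
tcp_rot: [3.14, -0.003, -2.323]
contact_force: [-0.0, -0.0, -1.2]
opening: 0.147
grasp_force: 80.1
clock: 9.67
eef_pos: [496.9, -127.5, 249.4]
tcp_rot: [3.139, -0.002, -2.323]
contact_force: [1.2, -0.3, -1.4]
opening: 0.148
grasp_force: 80.1
clock: 10.08
eef_pos: [491.1, -188.4, 250.1]
tcp_rot: [3.139, -0.001, -2.325]
contact_force: [-0.6, 0.4, -2.5]
opening: 0.146
grasp_force: 80.1
```

```bash
python3 -m inch '[[0,0,0,0,0,0.6,1],[0,0,0,0,0,0.9,1],[0,0,0,0,0,0.9,1],[0,0,0,0,0,0.9,1],[0,0,0,0,0,0.9,1],[0,0,0,0,0,0.9,1],[0,0,0,0,0,0.9,1],[0,0,0,0,0,0.8,1]]'
python3 -m inch '[[0,0,0,0,0,0.4,1],[0,0,0,0,0,0.1,1],[0,0,0,0,0,0,1],[0,0,0,0,0,0,1]]'
python3 -m inch '[[0,0,0,0,0,0.06,1],[0,0,0,0,0,0.06,1],[0,0,0,0,0,0,1]]'
```

```text
clock: 10.75
eef_pos: [491.5, -186.7, 79.6]
tcp_rot: [3.14, -0.0, -2.322]
contact_force: [-0.2, 0.1, -1.1]
opening: 0.144
grasp_force: 80.2
clock: 11.08
eef_pos: [492.7, -188.1, 69.5]
tcp_rot: [-3.141, 0.0, -2.322]
contact_force: [0.3, -0.6, -0.8]
opening: 0.142
grasp_force: 80.2
clock: 11.33
eef_pos: [492.4, -188.4, 66.3]
tcp_rot: [-3.141, 0.0, -2.323]
contact_force: [-0.5, -0.5, -1.8]
opening: 0.144
grasp_force: 80.2
```

```bash
python3 -m inch '[[0,0,0,0,0,0.06,1],[0,0,0,0,0,0.06,1],[0,0,0,0,0,0,1]]'
python3 -m inch '[[0,0,0,0,0,0.04,1],[0,0,0,0,0,0,1],[0,0,0,0,0,0,1]]'
```

```text
clock: 11.58
eef_pos: [492.0, -188.3, 62.7]
tcp_rot: [3.141, -0.0, -2.323]
contact_force: [0.5, -0.7, -1.3]
opening: 0.144
grasp_force: 80.2
clock: 11.83
eef_pos: [492.0, -188.3, 62.3]
tcp_rot: [3.141, -0.0, -2.323]
contact_force: [-2.8, 1.7, 6.5]
opening: 0.149
grasp_force: 81.3
```

Contact at 6.5 N, so the lid is standing on the trivet. I'll open and retreat.

```bash
python3 -m inch '[[0,0,0,0,0,0.02,1],[0,0,0,0,0,0,0.8],[0,0,0,0,0,0,0.6],[0,0,0,0,0,0,0.4],[0,0,0,0,0,0,0.2],[0,0,0,0,0,0,0],[0,0,0,0,0,0,0],[0,0,0,0,0,0,0]]' 20
python3 -m inch '[[0,0,0,0,0,0,0],[0,0,0,0,0,-0.2,0],[0,0,0,0,0,-0.5,0],[0,0,0,0,0,-0.9,0],[0,0,0,0,0,-0.9,0],[0,0,0,0,0,-0.9,0],[0,0,0,0,0,-0.9,0],[0,0,0,0,0,0,0]]'
python3 - <<'E'
from h import *
f=grab("wrist","w3"); w=cloud(f); h=cv2.cvtColor(f["pixels"],cv2.COLOR_RGB2HSV)
red=((h[...,0]<8)|(h[...,0]>172))&(h[...,1]>150)&(h[...,2]>50)
P=w[red&(np.hypot(w[...,0]-492,w[...,1]+189)<70)]
print(cv2.minEnclosingCircle(P[:,:2].astype(np.float32)),np.percentile(P[:,2],[2,50,98]))
cap=P[P[:,2]<45];A=np.c_[cap[:,:2],np.ones(len(cap))]
print(np.linalg.lstsq(A[cap[:,2]>25],cap[cap[:,2]>25][:,2],rcond=None)[0])
g=grab("scene","s3")
cv2.imwrite("pics/fin.png",np.hstack([cv2.resize(x["pixels"],(400,300)) for x in (f,g)])[...,::-1])
E
```

```text
clock: 12.5
eef_pos: [492.1, -188.2, 61.2]
tcp_rot: [3.141, -0.0, -2.323]
contact_force: [0.2, 0.7, 0.6]
opening: 0.997
grasp_force: 0.0
clock: 13.17
eef_pos: [494.4, -189.1, 173.2]
tcp_rot: [-3.136, 0.002, -2.323]
contact_force: [1.4, -0.1, 1.2]
opening: 1.001
grasp_force: 0.0
((493.2984313964844, -188.3661651611328), 37.56246566772461) [24.74779051 32.82426668 65.23806982]
[5.56636185e-03 3.57175762e-03 3.03974485e+01]
```

View pics/fin.png

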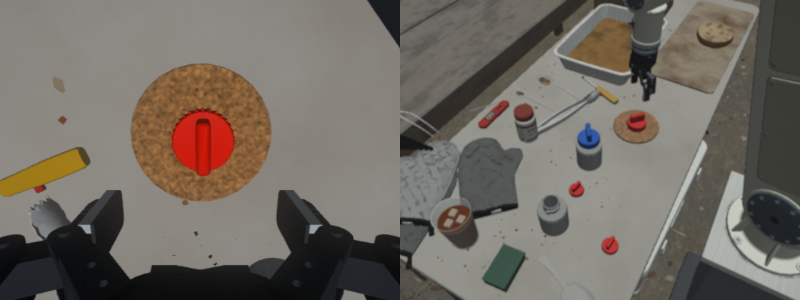

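The lid stands flat at the trivet's centre: (203,140) in the wrist half and (637,122) in the scene half. The cap top is at about z = 32, the blue lid is untouched, and the gripper is clear.

```bash
python3 -c "
from rig import r; print(r.sign_off())"
```

```text
the job is handed in; nothing more can be done
None
```

I unscrewed the red lid about 81° anticlockwise, lifted it off and set it upright on the centre of the cork trivet; the blue lid was not touched, and I handed the job in at about 13 s.

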